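Sort the mantel's trinkets into their trays

ROBOT

A 7-joint arm with a two-finger parallel gripper is mounted at the origin on the work surface. World frame = base frame: x ahead of the robot, y to its left, z up, the work surface at z = 0. Lengths are in mm, angles in rad, forces in N, time in s.
With the tool pointing down it reaches from about 425 to 925 mm from the base axis. Payload 6.8 kg.
Tool frame: the origin (TCP) lies between the finger pads; the fingertips stand 14 mm ahead of it and the grasp point (between the pads) lies 5 mm behind it; z points along the fingers, y is the direction in which the jaws open and shut (so a half turn about z gives the same grasp; the last joint's range is limited). The gripper opens to 88 mm and grips with 3 to 60 N. Pads are 20 mm wide; open, the fingers measure 115 mm over their backs; the gripper's body (75 mm by 178 mm) begins 61 mm behind the grasp point.
Start: joints at [-1.217, 0.477, 0.022, 1.555, -0.011, 1.109, -0.083], TCP at [300.752, 604.314, 236.664] pointing down, gripper open.
Joint ranges: [-2.96, 2.96], [-0.34, 2.1], [-1.41, 1.46], [0.24, 2.44], [-1.37, 4.51], [0.17, 1.92], [-2.96, 2.96]. Speed limits (rad/s): [2.39, 2.39, 3.14, 3.14, 3.14, 3.14, 3.14].

INTERFACE

Orientations are given as a rotation vector (axis times angle).
In Python, from station import bot gives the robot as it stands.
- The arm moves only by the shell command python3 -m creep 'ROWS'. ROWS is JSON, a list of rows, each a list of 3 entries, a list of its own where there are three numbers: the shift along the tool's x, y, z in m, then the turn, a rotation vector about the tool's x, y, z in degrees, then the closure, from -1 (fully open) to 1 (shut). A call has 1 to 8 rows; each row shifts and turns the commanded pose from where the row before left it, along the tool's axes as they then stand; what a row does not reach is not made up. A row lasts 1/12 s, in which the tool goes at most 41.7 mm and 7.16 degrees, less where a joint would pass 70% of its speed; a pose out of reach is approached as far as the arm can. A call is refused whole if a number of a shift passes 0.0417 or a number of a turn 7.16, either way. A call with a gripper value outside its range is refused whole. The fingers move at their own pace and stop on an object; the grip force is fixed at half the most. Time passes only in rows, so rows that do not move let the fingers close. It gives the time, the measured TCP pose, the force and the opening at its end, in the units of the state.
- bot.get_obs(): the state, without advancing time (a new reading comes with each control period).
- bot.camera(name): name is "side" or "top"; returns a dict with "pixels" (480x640x3 uint8, red, green, blue), "K" (3x3 intrinsics, pixels), "cam_to_world" (4x4, takes a point from camera to world coordinates). Camera axes: x right, y down, z forward; pixel columns grow to the right and rows downward; lengths in mm; the calibration is good to about 2 mm. A picture is of the moment at which its call begins. There is no depth.
- bot.sign_off(): hands the job in, once; it reports no verdict.
The state is a dict: "time_s": time; "joints": joint angles; "qvel": joint speeds; "joint_efforts": joint torques, N m; "tool_pos": TCP position; "tcp_rot": TCP orientation; "wrist_force": force on the tool from outside, world axes, zero at the start; "moment": the same for the moment, N m; "gripper_width": opening from 0.0 (shut) to 1.0 (fully open).
Only numpy, scipy, OpenCV 4.12 (cv2) and the standard library are available. Lean on these libraries where they do the work, as an engineer would, in place of code of your own. Each camera call takes 0.05 s, during which the arm holds its last target. There are 200 camera calls.

TASK

Tidy the mantel: stand both tealights side by side in the mirrored tray, both spinning tops in the dark wooden tray, and the white ring cone in the middle of the blue dish, each upright and flat on the floor of its tray or dish, inside the rim. Set every piece down gently, never letting it drop, and leave the glass jar and the potted succulent where they stand.

Things in the scene. Friction and masses are not known exactly. Their poses are not given: they have to be found in the camera images.
- tealight_silver: Tealight in a silver aluminium cup with honey-yellow wax. Solid disc 38 mm in diameter, 15 mm high, 20 g, with a thin black wick in the middle of its flat top (the wick has no resistance). Grip it across its diameter, from above. Stands flat on the mantel. Origin: centre of its underside; z up.
- tealight_copper: Tealight in a copper-coloured cup with dark plum-purple wax. Solid disc 38 mm in diameter, 15 mm high, 20 g, with a thin black wick in the middle of its flat top (the wick has no resistance). Grip it across its diameter, from above. Stands flat on the mantel. Origin: centre of its underside; z up.
- top_plain: Spinning top of pale natural wood with blue bands round its widest part and round the foot of its stem. Stands on a flat foot 22 mm in diameter; body 44 mm wide (at 14 to 20 mm up), shoulder ends 26 mm up; then a straight round stem 13 mm in diameter to 56 mm: grip this from above. 30 g. Origin: centre of the foot's underside; z up along the stem.
- top_red: Wooden spinning top painted red with yellow bands round its widest part and round the foot of its stem. Stands on a flat foot 22 mm in diameter; body 44 mm wide (at 14 to 20 mm up), shoulder ends 26 mm up; then a straight round stem 13 mm in diameter to 56 mm: grip this from above. 30 g. Origin: centre of the foot's underside; z up along the stem.
- ring_cone: White porcelain ring cone (holder for finger rings), 71 mm high: a flat round base 48 mm in diameter and 7 mm thick, with a slim cone on it that narrows from 26 mm in diameter at the base to 13 mm at 66 mm height, with a blunt tip; 20 mm in diameter at 36 mm height, where it can be gripped from above. 80 g. Origin: centre of the base's underside; z up.
- mirror_tray: Rectangular tray, fixed: 130 mm along its x, 170 mm along its y (long side), rim 5 mm thick, 12 mm high; flat inner floor 120 x 160 mm, 5 mm above the mantel. Origin: centre of its underside, on the mantel (z = 0); z up; yaw within 0.15 rad. Mirrored glass floor, silvery blue, with an aluminium rim. Place for the two tealights.
- wood_tray: Rectangular tray, fixed: 130 mm along its x, 170 mm along its y (long side), rim 5 mm thick, 12 mm high; flat inner floor 120 x 160 mm, 5 mm above the mantel. Origin: centre of its underside, on the mantel (z = 0); z up; yaw within 0.15 rad. All of dark wood. Place for the two spinning tops.
- blue_dish: Round blue ceramic dish, fixed to the mantel: 116 mm in diameter at the foot, 128 mm at the rim, 12 mm high, wall 4 mm, flat inner floor about 108 mm in diameter that lies 5 mm above the mantel. Origin: centre of its underside, on the mantel surface (z = 0); z up. Place for the ring cone.
- glass_jar: Bystander, loose: empty round clear glass jar with a closed stainless steel lid, 66 mm in diameter, 62 mm high. Origin: centre of its underside; z up. To be left where it stands.
- succulent_pot: Bystander, loose: small terracotta pot with a green succulent, 54 mm in diameter at the rim, 53 mm high with the plant. Origin: centre of its underside; z up. To be left where it stands.

How it is judged:
By the outcome, as a careful person would: the job done as asked, in the order asked, and still so for the second after the job is handed in, with the robot touching nothing.
It also fails if it takes over 128 s, if anything falls off the work surface, if the arm or the gripper's body presses on something with over 40 N, if the wrist force passes 120 N, or if a joint passes its speed limit or range.

## Working session

There is one attempt and no reset: what is moved stays moved. The work goes in short steps, Python scripts to look and compute and a shell command to move; the robot and the scene stay as the last step left them, time stands still between calls to the robot, and variables do not carry over. Pictures are saved under pics/ and viewed, about 12 in all and at most 16, crops included, and the job is handed in when it is done.

```bash
mkdir -p pics
python3 - <<'E'
from station import bot
import cv2,numpy as np
np.set_printoptions(precision=4,suppress=True)
o=bot.get_obs();print(o)
for n in("top","side"):
    c=bot.camera(n);cv2.imwrite(f"pics/{n}0.png",c["pixels"][:,:,::-1]);print(n,c["K"],c["cam_to_world"])
E
```

```text
{'time_s': 0.0, 'joints': array([-1.2171,  0.4778,  0.0224,  1.5564, -0.0115,  1.1093, -0.0831]), 'qvel': array([-0.0003,  0.0006, -0.0001,  0.0004,  0.0002,  0.0016,  0.0004]), 'joint_efforts': array([ -0.0002, -58.2856,   1.5345, -27.2598,  -0.0543,   0.017 ,
         0.0002]), 'tool_pos': array([300.5138, 603.8016, 235.7125]), 'tcp_rot': array([-0.7189, -3.058 ,  0.0027]), 'wrist_force': array([ 0.8241,  0.7891, -0.6919]), 'moment': array([0.0059, 0.019 , 0.0554]), 'gripper_width': 0.9998783192410537}
top [[535.0843   0.     316.2368]
 [  0.     535.0843 235.3195]
 [  0.       0.       1.    ]] [[  -0.055    -0.9773    0.2047  294.9795]
 [  -0.9985    0.0545   -0.0079    3.0976]
 [  -0.0035   -0.2048   -0.9788 1049.2671]
 [   0.        0.        0.        1.    ]]
side [[437.9252   0.     313.2119]
 [  0.     437.9252 236.1326]
 [  0.       0.       1.    ]] [[ -0.9991  -0.0257   0.0333 500.2919]
 [ -0.0412   0.7546  -0.6549 569.8988]
 [ -0.0083  -0.6557  -0.755  689.5266]
 [  0.       0.       0.       1.    ]]
```

View pics/top0.png

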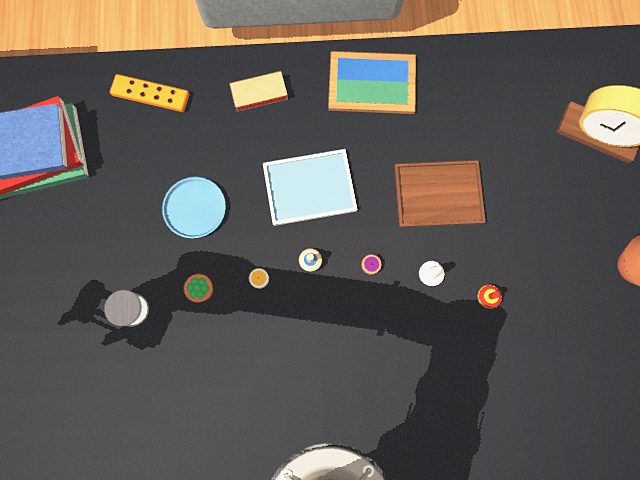

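View pics/side0.png

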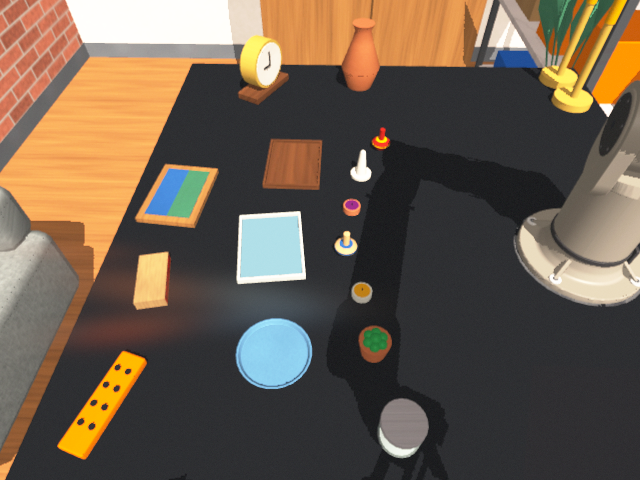

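The top view shows, left to right: jar (125,308), pot (198,288), silver tealight (259,278), plain top (310,260), copper tealight (372,264), cone (431,273) and red top (490,296). The dish is at (194,207), the mirror tray at (310,187) and the wood tray at (440,194). The side view agrees.

```bash
cat > h.py <<'E'
import cv2,numpy as np
from scipy.spatial.transform import Rotation as R
np.set_printoptions(precision=1,suppress=True)
def ray(c,uv):
    T=np.array(c["cam_to_world"]);d=T[:3,:3]@np.linalg.inv(c["K"])@np.array([uv[0],uv[1],1.]);return T[:3,3],d/np.linalg.norm(d)
def plane(c,uv,z):
    o,d=ray(c,uv);return o+d*(z-o[2])/d[2]
def tri(a,ua,b,ub):
    o,d=ray(a,ua);p,e=ray(b,ub);s=np.linalg.lstsq(np.c_[d,-e],p-o,rcond=None)[0]
    x,y=o+d*s[0],p+e*s[1];return (x+y)/2,np.linalg.norm(x-y)
def blob(img,box,f):
    x0,y0,x1,y1=box;h=cv2.cvtColor(img[y0:y1,x0:x1],cv2.COLOR_RGB2HSV).astype(int);m=f(h[...,0],h[...,1],h[...,2]).astype(np.uint8)
    cs,_=cv2.findContours(m,cv2.RETR_EXTERNAL,cv2.CHAIN_APPROX_NONE);c=max(cs,key=cv2.contourArea)
    return c+np.array([x0,y0]),cv2.contourArea(c)
def cen(c):
    m=cv2.moments(c);return np.array([m["m10"],m["m01"]])/m["m00"]
def to(bot,p):
    "tool-frame shift (mm) from measured pose to p; yaw of tool y axis"
    o=bot.get_obs();r=R.from_rotvec(o["tcp_rot"]);return r.inv().apply(np.array(p)-o["tool_pos"])
E
python3 - <<'E'
from h import *;from station import bot
t=bot.camera("top");s=bot.camera("side")
bright=lambda h,S,v:(v>110)&((S>70)|(v>150))
B={"silver":((243,262,275,294),(345,276,378,308),15),"plain":((295,244,326,274),(330,228,362,260),17),"copper":((357,250,386,278),(338,196,366,218),15),
"cone":((415,258,447,290),(345,145,376,184),7),"red":((474,281,505,311),(369,124,394,151),17)}
for n,(bt,bs,z) in B.items():
    a,A=blob(t["pixels"],bt,bright);b,Ab=blob(s["pixels"],bs,bright)
    ca=np.array(cv2.minEnclosingCircle(a)[0]);
    print(n,A,Ab,"circ",ca,"r",cv2.minEnclosingCircle(a)[1],"top@z",plane(t,ca,z),plane(t,cen(a),z),"side@z",plane(s,cen(b),z),"box",cv2.boundingRect(b))
for n,bt,bs,f,z in [("mirror",(255,140,365,232),(230,205,312,290),lambda h,S,v:v>130,12),("wood",(388,152,495,235),(255,132,332,195),lambda h,S,v:(v>70)&(S>70),12),("dish",(155,170,235,245),(230,312,320,395),lambda h,S,v:(v>110)&(S>60),12)]:
    for q,bx in((t,bt),(s,bs)):
        c,A=blob(q["pixels"],bx,f)
        pts=np.array([plane(q,p,z)[:2] for p in cv2.convexHull(c)[:,0]],np.float32)
        r=cv2.minAreaRect(pts);print(n,A,"rect c",np.array(r[0]),"sz",np.array(r[1]),"ang %.1f"%r[2])
o=bot.get_obs();print(R.from_rotvec(o["tcp_rot"]).as_matrix().round(3),o["time_s"])
E
```

```text
silver 273.0 288.0 circ [258.4 278. ] r 9.782222747802734 top@z [433.  111.6  15. ] [433.1 111.5  15. ] side@z [436.  117.5  15. ] box (352, 283, 20, 20)
plain 396.0 348.5 circ [309.8 259.6] r 11.820680618286133 top@z [463.2  10.   17. ] [463.1   9.9  17. ] side@z [464.1   6.3  17. ] box (334, 231, 24, 25)
copper 307.0 238.5 circ [370.6 263.9] r 10.457505226135254 top@z [ 448.5 -108.    15. ] [ 448.5 -108.4   15. ] side@z [ 450.9 -101.9   15. ] box (343, 198, 18, 18)
cone 470.0 343.5 circ [431.2 273.1] r 12.852591514587402 top@z [ 424.9 -226.     7. ] [ 424.9 -225.9    7. ] side@z [ 425.7 -237.3    7. ] box (350, 149, 22, 33)
red 431.0 221.0 circ [489.  296.5] r 12.619529724121094 top@z [ 372.4 -330.2   17. ] [ 372.9 -330.6   17. ] side@z [ 373.6 -337.8   17. ] box (372, 127, 18, 23)
mirror 5313.5 rect c [613.6   3.6] sz [134.5 172.9] ang 6.8
mirror 4446.5 rect c [616.1   7.7] sz [132.4 182.2] ang 7.0
wood 5328.5 rect c [ 584.9 -256.7] sz [173.  133.9] ang 89.4
wood 2699.0 rect c [ 588.2 -251.4] sz [187.6 133.3] ang 89.5
dish 3024.0 rect c [584.4 237.1] sz [128.3 126.5] ang 0.2
dish 4211.0 rect c [586.5 238.4] sz [126.5 125.7] ang 2.2
[[-0.9  0.4 -0. ]
 [ 0.4  0.9 -0. ]
 [-0.  -0.  -1. ]] 0.2
```

```bash
python3 -m creep '[[[0,0,0],[0,0,7.06],-1],[[0,0,0],[0,0,7.06],-1],[[0,0,0],[0,0,7.06],-1],[[0,0,0],[0,0,7.06],-1],[[0,0,0],[0,0,7.06],-1],[[0,0,0],[0,0,7.06],-1],[[0,0,0],[0,0,7.06],-1],[[0,0,0],[0,0,7.06],-1]]'
python3 -m creep '[[[0,0,0],[0,0,7.02],-1],[[-0.035,0.0094,0.0083],[0,0,0],-1],[[-0.035,0.0094,0.0083],[0,0,0],-1],[[-0.035,0.0094,0.0083],[0,0,0],-1],[[-0.035,0.0094,0.0083],[0,0,0],-1],[[-0.035,0.0094,0.0083],[0,0,0],-1],[[-0.035,0.0094,0.0083],[0,0,0],-1],[[-0.035,0.0094,0.0083],[0,0,0],-1]]'
python3 -m creep '[[[-0.035,0.0094,0.0083],[0,0,0],-1],[[-0.035,0.0094,0.0083],[0,0,0],-1],[[-0.035,0.0094,0.0083],[0,0,0],-1],[[-0.035,0.0094,0.0083],[0,0,0],-1],[[-0.035,0.0094,0.0083],[0,0,0],-1],[[-0.035,0.0094,0.0083],[0,0,0],-1],[[-0.035,0.0094,0.0083],[0,0,0],-1],[[0,0,0],[0,0,0],-1]]'
python3 - <<'E'
from h import *;from station import bot
o=bot.get_obs();print(R.from_rotvec(o["tcp_rot"]).as_matrix().round(3),o["tool_pos"],to(bot,[432.5,112.5,60]))
cv2.imwrite("pics/a.png",bot.camera("side")["pixels"][:,:,::-1])
E
```

```text
time_s: 0.87
tool_pos: [300.6, 604.2, 236.4]
tcp_rot: [2.088, 2.348, -0.001]
wrist_force: [-0.3, -0.2, -1.3]
gripper_width: 0.999
time_s: 1.53
tool_pos: [366.8, 357.6, 178.2]
tcp_rot: [-2.22, -2.222, -0.0]
wrist_force: [1.1, -0.0, 0.6]
gripper_width: 1.002
time_s: 2.2
tool_pos: [433.0, 107.2, 119.5]
tcp_rot: [2.23, 2.211, -0.005]
wrist_force: [-0.0, 0.3, 0.4]
gripper_width: 0.998
[[ 0.  1. -0.]
 [ 1. -0. -0.]
 [-0. -0. -1.]] [433.  107.2 119.5] [ 5.5 -0.4 59.5]
```

View pics/a.png

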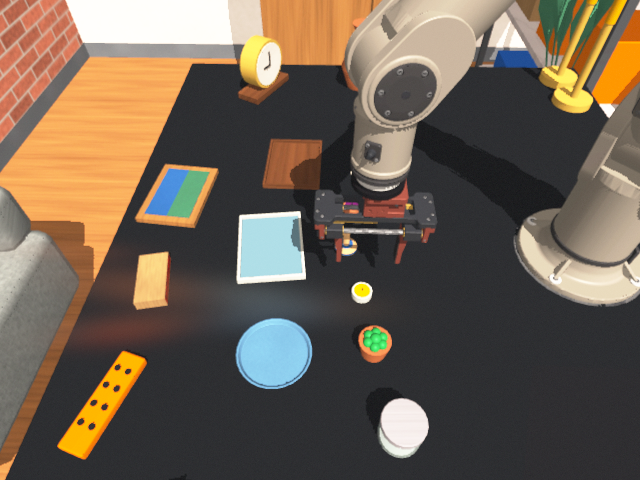

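The arm is over the silver tealight with the jaws along world x, clear of the pot at (375,343). Next I align and descend.

```bash
python3 -m creep '[[[0.0055,-0.0004,0.02],[0,0,0],-1],[[0,0,0.02],[0,0,0],-1],[[0,0,0.02],[0,0,0],-1],[[0,0,0.015],[0,0,0],-1],[[0,0,0.012],[0,0,0],-1],[[0,0,0.010],[0,0,0],-1],[[0,0,0.005],[0,0,0],-1],[[0,0,0],[0,0,0],-1]]'
python3 -m creep '[[[0,0,0],[0,0,0],1],[[0,0,0],[0,0,0],1],[[0,0,0],[0,0,0],1],[[0,0,0],[0,0,0],1],[[0,0,0],[0,0,0],1],[[0,0,0],[0,0,0],1],[[0,0,0],[0,0,0],1],[[0,0,0],[0,0,0],1]]'
python3 -m creep '[[[0,0,0],[0,0,0],1],[[0,0,0],[0,0,0],1],[[0,0,-0.005],[0,0,0],1],[[0,0,-0.01],[0,0,0],1],[[0,0,-0.02],[0,0,0],1],[[0,0,-0.02],[0,0,0],1],[[0,0,-0.02],[0,0,0],1],[[0,0,0],[0,0,0],1]]'
python3 - <<'E'
from h import *;from station import bot
cv2.imwrite("pics/b.png",cv2.resize(bot.camera("side")["pixels"][180:400,240:480,::-1],None,fx=2.5,fy=2.5))
E
```

```text
time_s: 2.92
tool_pos: [431.8, 120.6, 17.8]
tcp_rot: [-2.219, -2.223, 0.002]
wrist_force: [0.9, 0.4, -0.3]
gripper_width: 1.004
time_s: 3.58
tool_pos: [432.5, 120.0, 18.6]
tcp_rot: [2.221, 2.222, 0.001]
wrist_force: [0.2, -0.5, 0.5]
gripper_width: 0.431
time_s: 4.25
tool_pos: [434.2, 120.5, 96.9]
tcp_rot: [2.22, 2.221, 0.008]
wrist_force: [0.3, -0.3, 0.2]
gripper_width: 0.42
```

View pics/b.png

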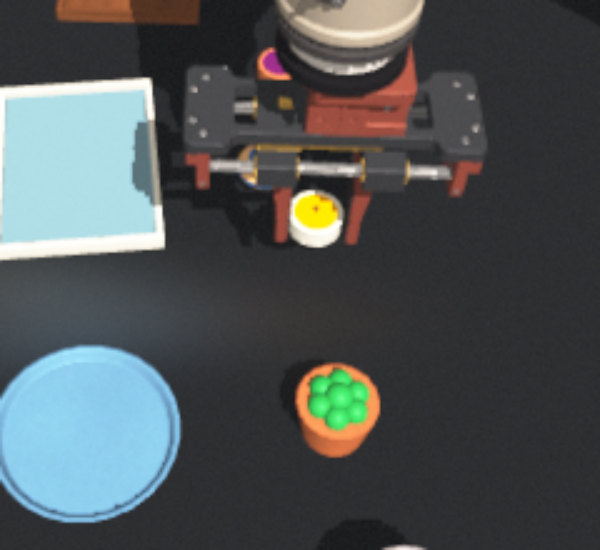

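The side crop shows the silver tealight held level between the fingers, at about (366,267) in full-image pixels. I'll check its offset along the pads.

Run:
```python
from h import *;from station import bot
print(bot.get_obs()["tool_pos"])
s=bot.camera("side");t=bot.camera("top")
f=lambda h,S,v:(h>18)&(h<36)&(S>120)&(v>120)
c,A=blob(s["pixels"],(345,250,385,285),f);print(A,cen(c),plane(s,cen(c),93.46-18.46+15))
# tealight elsewhere reference: copper top-face colour centroid, both views
g=lambda h,S,v:(h>135)&(h<165)&(S>90)&(v>60)
for q,b in((t,(355,248,390,282)),(s,(336,190,368,222))):
    try: c,A=blob(q["pixels"],b,g);print("copper",A,plane(q,cen(c),15))
    except Exception as e: print(e)
```

```text
[433.5 120.5  95.5]
154.5 [365.9 264.8] [433.8 111.9  90. ]
copper 148.5 [ 448.9 -109.3   15. ]
copper 31.5 [ 456.7 -107.8   15. ]
```

Tealight is 7.5 mm off along the pads, level and firmly held, so I'll compensate for that when placing.

```bash
python3 -m creep '[[[-0.006,0.0125,0],[0,0,0],1],[[-0.013,0.03,0],[0,0,0],1],[[-0.015,0.035,0],[0,0,0],1],[[-0.015,0.035,0],[0,0,0],1],[[-0.013,0.03,0],[0,0,0],1],[[-0.01,0.02,0],[0,0,0],1],[[-0.004,0.01,0],[0,0,0],1],[[-0.0023,0.005,0],[0,0,0],1]]'
python3 -m creep '[[[0,0,0.01],[0,0,0],1],[[0,0,0.02],[0,0,0],1],[[0,0,0.015],[0,0,0],1],[[0,0,0.01],[0,0,0],1],[[0,0,0.007],[0,0,0],1],[[0,0,0.003],[0,0,0],1],[[0,0,0.002],[0,0,0],1],[[0,0,0.001],[0,0,0],1]]'
python3 -m creep '[[[0,0,0.001],[0,0,0],1],[[0,0,0.0006],[0,0,0],1],[[0,0,0],[0,0,0],1],[[0,0,0],[0,0,0],1]]'
python3 - <<'E'
from h import *;from station import bot
s=bot.camera("side")
cv2.imwrite("pics/c.png",cv2.resize(s["pixels"][150:330,200:400,::-1],None,fx=3,fy=3))
E
```

```text
time_s: 5.07
tool_pos: [610.1, 40.6, 92.1]
tcp_rot: [-2.222, -2.22, 0.003]
wrist_force: [0.2, 1.5, -0.9]
gripper_width: 0.425
time_s: 5.73
tool_pos: [609.9, 41.9, 25.6]
tcp_rot: [2.22, 2.222, 0.001]
wrist_force: [-0.0, -0.4, 0.7]
gripper_width: 0.426
time_s: 6.07
tool_pos: [610.1, 41.8, 24.2]
tcp_rot: [2.22, 2.222, 0.001]
wrist_force: [-0.6, -0.0, -0.8]
gripper_width: 0.423
```

View pics/c.png

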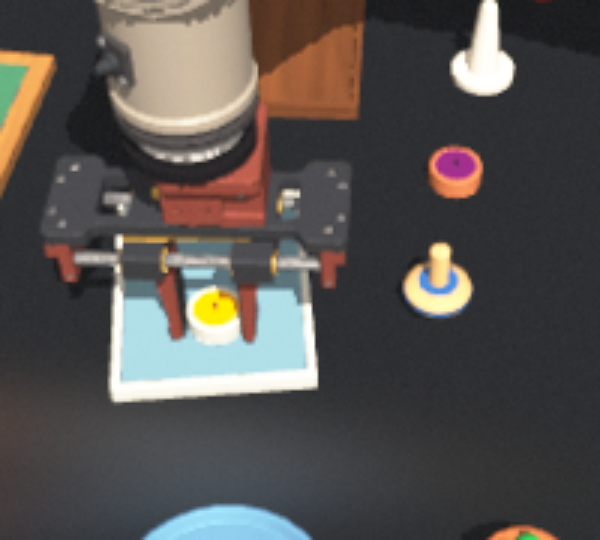

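The tealight is over the tray's near half, inside the rim, with the fingers clear. I'll lower the last half millimetre and release.

```bash
python3 -m creep '[[[0,0,0.0003],[0,0,0],1],[[0,0,0.0002],[0,0,0],1],[[0,0,0],[0,0,0],1],[[0,0,0],[0,0,0],0],[[0,0,0],[0,0,0],-0.2],[[0,0,0],[0,0,0],-0.36],[[0,0,0],[0,0,0],-0.36],[[0,0,0],[0,0,0],-0.36]]'
python3 -m creep '[[[0,0,0],[0,0,0],-0.36],[[0,0,-0.005],[0,0,0],-0.36],[[0,0,-0.015],[0,0,0],-0.36],[[0,0,-0.03],[0,0,0],-0.5],[[0,0,-0.03],[0,0,0],-1],[[0,0,-0.016],[0,0,0],-1],[[0,0,0],[0,0,0],-1],[[0,0,0],[0,0,0],-1]]'
python3 - <<'E'
from h import *;from station import bot
print(to(bot,[449,-108.5,18.4]))
E
```

```text
time_s: 6.78
tool_pos: [609.8, 41.7, 23.3]
tcp_rot: [-2.221, -2.222, 0.0]
wrist_force: [0.8, -0.4, 0.2]
gripper_width: 0.676
time_s: 7.45
tool_pos: [610.4, 41.9, 120.4]
tcp_rot: [2.22, 2.221, 0.003]
wrist_force: [-0.4, -0.7, -0.8]
gripper_width: 0.989
[-150.3 -161.7  101.6]
```

```bash
python3 -m creep '[[[-0.01,-0.0105,0],[0,0,0],-1],[[-0.025,-0.027,0],[0,0,0],-1],[[-0.028,-0.03,0],[0,0,0],-1],[[-0.028,-0.03,0],[0,0,0],-1],[[-0.028,-0.03,0],[0,0,0],-1],[[-0.018,-0.02,0],[0,0,0],-1],[[-0.009,-0.009,0],[0,0,0],-1],[[-0.004,-0.004,0],[0,0,0],-1]]'
python3 -m creep '[[[0,0,0.01],[0,0,0],-1],[[0,0,0.025],[0,0,0],-1],[[0,0,0.025],[0,0,0],-1],[[0,0,0.02],[0,0,0],-1],[[0,0,0.012],[0,0,0],-1],[[0,0,0.006],[0,0,0],-1],[[0,0,0.003],[0,0,0],-1],[[0,0,0],[0,0,0],-1]]'
python3 -m creep '[[[0,0,0],[0,0,0],1],[[0,0,0],[0,0,0],1],[[0,0,0],[0,0,0],1],[[0,0,0],[0,0,0],1],[[0,0,0],[0,0,0],1],[[0,0,0],[0,0,0],1],[[0,0,0],[0,0,0],1],[[0,0,0],[0,0,0],1]]'
python3 -m creep '[[[0,0,0],[0,0,0],1],[[0,0,0],[0,0,0],1],[[0,0,-0.005],[0,0,0],1],[[0,0,-0.01],[0,0,0],1],[[0,0,-0.02],[0,0,0],1],[[0,0,-0.025],[0,0,0],1],[[0,0,-0.01],[0,0,0],1],[[0,0,-0.005],[0,0,0],1]]'
python3 - <<'E'
from h import *;from station import bot
s=bot.camera("side");print(bot.get_obs()["tool_pos"])
g=lambda h,S,v:(h>135)&(h<165)&(S>90)&(v>60)
try: c,A=blob(s["pixels"],(320,140,390,230),g);print("copper",A,cen(c),plane(s,cen(c),90))
except Exception as e: print(e)
f=lambda h,S,v:(h>18)&(h<36)&(S>120)&(v>120)
c,A=blob(s["pixels"],(240,230,300,275),f);print("silver",A,cen(c),plane(s,cen(c),20))
cv2.imwrite("pics/d.png",cv2.resize(s["pixels"][100:300,220:460,::-1],None,fx=2.5,fy=2.5))
E
```

```text
time_s: 8.12
tool_pos: [447.4, -109.6, 118.6]
tcp_rot: [-2.223, -2.218, 0.002]
wrist_force: [0.3, 0.0, -0.3]
gripper_width: 0.998
time_s: 8.78
tool_pos: [450.0, -107.6, 17.5]
tcp_rot: [-2.219, -2.223, 0.001]
wrist_force: [0.2, -0.1, 0.2]
gripper_width: 1.0
time_s: 9.45
tool_pos: [449.5, -108.4, 18.4]
tcp_rot: [2.221, 2.222, 0.0]
wrist_force: [0.2, -0.7, 0.0]
gripper_width: 0.434
time_s: 10.12
tool_pos: [450.6, -108.4, 95.3]
tcp_rot: [2.219, 2.221, 0.004]
wrist_force: [0.4, 1.6, 0.1]
gripper_width: 0.424
[ 450.5 -108.4   95.1]
copper 79.5 [353.7 177.6] [ 450.3 -111.5   90. ]
silver 110.5 [271.4 252.4] [610.   34.2  20. ]
```

View pics/d.png

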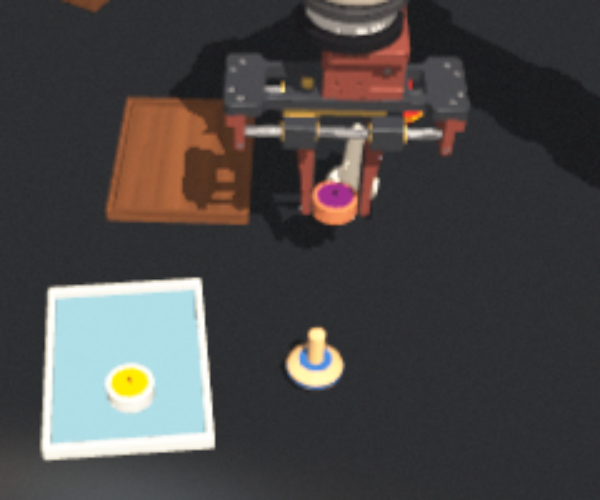

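Silver stands upright in the mirror tray at (610,34), and copper is held level. I'll place copper beside it.

```bash
python3 -m creep '[[[0.006,0.011,0],[0,0,0],1],[[0.016,0.028,0],[0,0,0],1],[[0.019,0.033,0],[0,0,0],1],[[0.019,0.033,0],[0,0,0],1],[[0.016,0.028,0],[0,0,0],1],[[0.012,0.02,0],[0,0,0],1],[[0.006,0.009,0],[0,0,0],1],[[0.002,0.004,0],[0,0,0],1]]'
python3 -m creep '[[[0,0,0.01],[0,0,0],1],[[0,0,0.02],[0,0,0],1],[[0,0,0.015],[0,0,0],1],[[0,0,0.01],[0,0,0],1],[[0,0,0.007],[0,0,0],1],[[0,0,0.003],[0,0,0],1],[[0,0,0.002],[0,0,0],1],[[0,0,0.001],[0,0,0],1]]'
python3 -m creep '[[[0,0,0.001],[0,0,0],1],[[0,0,0.0006],[0,0,0],1],[[0,0,0.0003],[0,0,0],1],[[0,0,0.0002],[0,0,0],1],[[0,0,0],[0,0,0],1],[[0,0,0],[0,0,0],0],[[0,0,0],[0,0,0],-0.2],[[0,0,0],[0,0,0],-0.36]]'
python3 -m creep '[[[0,0,0],[0,0,0],-0.36],[[0,0,0],[0,0,0],-0.36],[[0,0,-0.005],[0,0,0],-0.36],[[0,0,-0.015],[0,0,0],-0.36],[[0,0,-0.03],[0,0,0],-0.36],[[0,0,-0.03],[0,0,0],-0.36],[[0,0,-0.016],[0,0,0],-0.36],[[0,0,0],[0,0,0],-0.36]]'
python3 - <<'E'
from h import *;from station import bot
s=bot.camera("side");t=bot.camera("top");print(bot.get_obs()["tool_pos"])
# plain top stem tip from both views
w=lambda h,S,v:(h>8)&(h<30)&(v>110)&(S>40)
c,A=blob(s["pixels"],(332,226,360,246),w);print(A,cv2.boundingRect(c))
cv2.imwrite("pics/e.png",np.hstack([cv2.resize(s["pixels"][190:300,220:380,::-1],(480,330)),cv2.resize(t["pixels"][235:285,285:335,::-1],(320,330),interpolation=cv2.INTER_NEAREST)]))
E
```

```text
time_s: 10.83
tool_pos: [616.2, -10.2, 91.7]
tcp_rot: [-2.217, -2.224, 0.001]
wrist_force: [0.2, -0.6, 0.1]
gripper_width: 0.419
time_s: 11.5
tool_pos: [615.5, -12.6, 25.6]
tcp_rot: [2.221, 2.221, 0.001]
wrist_force: [1.0, -0.3, -0.3]
gripper_width: 0.425
time_s: 12.17
tool_pos: [615.4, -12.3, 23.3]
tcp_rot: [-2.221, -2.222, -0.0]
wrist_force: [0.8, 0.6, 0.6]
gripper_width: 0.611
time_s: 12.83
tool_pos: [618.0, -12.6, 123.6]
tcp_rot: [2.218, 2.219, 0.009]
wrist_force: [0.8, -0.5, -0.3]
gripper_width: 0.68
[615.7 -12.1 119.9]
121.5 (334, 231, 24, 15)
```

View pics/e.png

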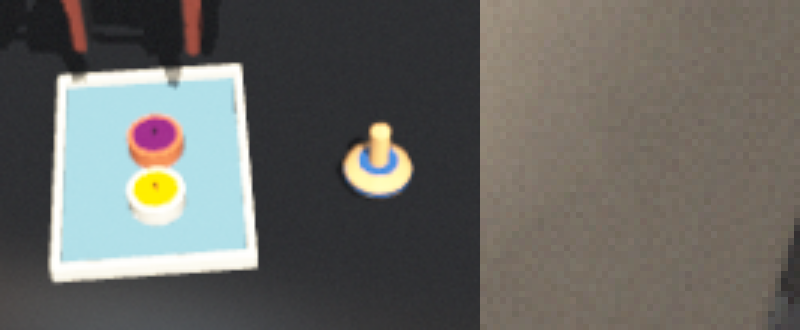

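Both tealights stand side by side, flat in the mirror tray. Next is the plain top at (463,9.5).

```bash
python3 -m creep '[[[0.002,-0.01,0],[0,0,0],-0.5],[[0.003,-0.025,0],[0,0,0],-1],[[0.004,-0.03,0],[0,0,0],-1],[[0.004,-0.03,0],[0,0,0],-1],[[0.004,-0.028,0],[0,0,0],-1],[[0.003,-0.017,0],[0,0,0],-1],[[0.002,-0.008,0],[0,0,0],-1],[[0,-0.004,0],[0,0,0],-1]]'
python3 -m creep '[[[0,0,0.01],[0,0,0],-1],[[0,0,0.02],[0,0,0],-1],[[0,0,0.02],[0,0,0],-1],[[0,0,0.013],[0,0,0],-1],[[0,0,0.008],[0,0,0],-1],[[0,0,0.004],[0,0,0],-1],[[0,0,0.0014],[0,0,0],-1],[[0,0,0],[0,0,0],-1]]'
python3 -m creep '[[[0,0,0],[0,0,0],1],[[0,0,0],[0,0,0],1],[[0,0,0],[0,0,0],1],[[0,0,0],[0,0,0],1],[[0,0,0],[0,0,0],1],[[0,0,0],[0,0,0],1],[[0,0,0],[0,0,0],1],[[0,0,0],[0,0,0],1]]'
python3 -m creep '[[[0,0,0],[0,0,0],1],[[0,0,0],[0,0,0],1],[[0,0,0],[0,0,0],1],[[0,0,0],[0,0,0],1],[[0,0,0],[0,0,0],1],[[0,0,-0.005],[0,0,0],1],[[0,0,-0.01],[0,0,0],1],[[0,0,-0.02],[0,0,0],1]]'
python3 -m creep '[[[0,0,-0.025],[0,0,0],1],[[0,0,-0.01],[0,0,0],1],[[0,0,-0.005],[0,0,0],1],[[0,0,0],[0,0,0],1]]'
python3 - <<'E'
from h import *;from station import bot
s=bot.camera("side");print(bot.get_obs()["tool_pos"])
cv2.imwrite("pics/f.png",cv2.resize(s["pixels"][140:300,230:450,::-1],None,fx=2.5,fy=2.5))
E
```

```text
time_s: 13.6
tool_pos: [461.2, 10.1, 118.5]
tcp_rot: [-2.218, -2.222, 0.002]
wrist_force: [-0.5, -0.2, -0.5]
gripper_width: 1.001
time_s: 14.27
tool_pos: [463.8, 9.4, 42.7]
tcp_rot: [2.221, 2.222, -0.0]
wrist_force: [-1.2, -0.1, 0.1]
gripper_width: 0.998
time_s: 14.93
tool_pos: [463.4, 9.6, 42.9]
tcp_rot: [2.221, 2.222, 0.0]
wrist_force: [0.2, 0.3, 0.2]
gripper_width: 0.436
time_s: 15.6
tool_pos: [462.1, 9.4, 77.5]
tcp_rot: [-2.22, -2.221, 0.005]
wrist_force: [0.2, 0.2, -0.0]
gripper_width: 0.138
time_s: 15.93
tool_pos: [464.0, 9.9, 118.9]
tcp_rot: [2.22, 2.222, 0.004]
wrist_force: [0.3, -1.0, -0.6]
gripper_width: 0.142
[463.4   9.9 118. ]
```

View pics/f.png

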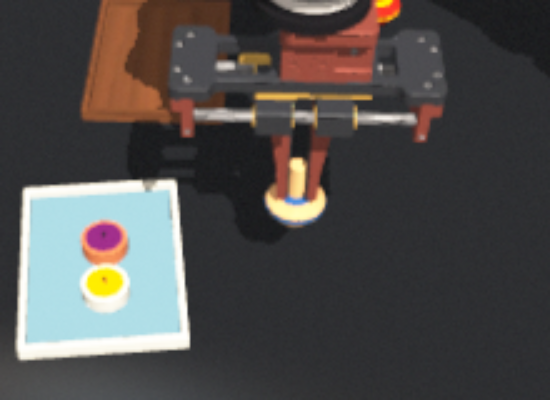

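The plain top is held upright by its stem, so I'll carry it to the wood tray at (585,-220).

```bash
python3 -m creep '[[[-0.01,0.005,0],[0,0,0],1],[[-0.022,0.012,0],[0,0,0],1],[[-0.033,0.017,0],[0,0,0],1],[[-0.034,0.019,0],[0,0,0],1],[[-0.034,0.019,0],[0,0,0],1],[[-0.034,0.018,0],[0,0,0],1],[[-0.03,0.016,0],[0,0,0],1],[[-0.02,0.010,0],[0,0,0],1]]'
python3 -m creep '[[[-0.01,0.005,0],[0,0,0],1],[[-0.0025,0.001,0],[0,0,0],1],[[0,0,0.01],[0,0,0],1],[[0,0,0.02],[0,0,0],1],[[0,0,0.016],[0,0,0],1],[[0,0,0.011],[0,0,0],1],[[0,0,0.007],[0,0,0],1],[[0,0,0.003],[0,0,0],1]]'
python3 -m creep '[[[0,0,0.0015],[0,0,0],1],[[0,0,0.0008],[0,0,0],1],[[0,0,0.0004],[0,0,0],1],[[0,0,0.0003],[0,0,0],1],[[0,0,0.0001],[0,0,0],1],[[0,0,0],[0,0,0],1],[[0,0,0],[0,0,0],0.6],[[0,0,0],[0,0,0],0.4]]'
python3 -m creep '[[[0,0,0],[0,0,0],0.3],[[0,0,0],[0,0,0],0.2],[[0,0,0],[0,0,0],0.1],[[0,0,-0.003],[0,0,0],0.1],[[0,0,-0.012],[0,0,0],0.1],[[0,0,-0.025],[0,0,0],0.1],[[0,0,-0.02],[0,0,0],-0.5],[[0,0,-0.01],[0,0,0],-1]]'
python3 - <<'E'
from h import *;from station import bot
s=bot.camera("side");print(bot.get_obs()["tool_pos"])
cv2.imwrite("pics/g.png",cv2.resize(s["pixels"][80:280,220:440,::-1],None,fx=2.5,fy=2.5))
E
```

```text
time_s: 16.65
tool_pos: [579.7, -211.0, 116.2]
tcp_rot: [-2.223, -2.219, 0.003]
wrist_force: [-0.5, -0.1, 0.1]
gripper_width: 0.141
time_s: 17.32
tool_pos: [584.6, -218.1, 49.4]
tcp_rot: [-2.217, -2.222, 0.001]
wrist_force: [0.6, 0.4, 0.5]
gripper_width: 0.142
time_s: 17.98
tool_pos: [585.6, -219.8, 47.9]
tcp_rot: [2.221, 2.222, 0.0]
wrist_force: [-0.8, -0.1, -0.4]
gripper_width: 0.241
time_s: 18.65
tool_pos: [586.8, -220.6, 121.1]
tcp_rot: [2.219, 2.219, 0.003]
wrist_force: [-0.2, 0.7, 0.0]
gripper_width: 0.563
[ 587.5 -220.8  122.1]
```

View pics/g.png

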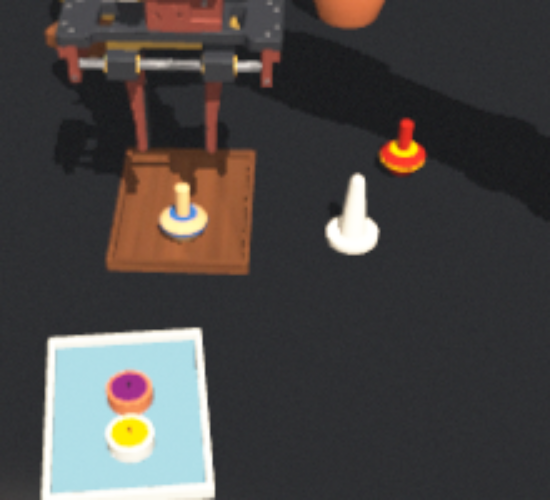

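The plain top stands in the wood tray. Next is the red top at (373,-329.5).

```bash
python3 -m creep '[[[-0.005,-0.01,0],[0,0,0],-1],[[-0.012,-0.023,0],[0,0,0],-1],[[-0.016,-0.031,0],[0,0,0],-1],[[-0.017,-0.033,0],[0,0,0],-1],[[-0.017,-0.033,0],[0,0,0],-1],[[-0.016,-0.031,0],[0,0,0],-1],[[-0.014,-0.027,0],[0,0,0],-1],[[-0.008,-0.016,0],[0,0,0],-1]]'
python3 -m creep '[[[-0.0035,-0.006,0],[0,0,0],-1],[[-0.001,-0.002,0.005],[0,0,0],-1],[[0,0,0.02],[0,0,0],-1],[[0,0,0.02],[0,0,0],-1],[[0,0,0.015],[0,0,0],-1],[[0,0,0.009],[0,0,0],-1],[[0,0,0.004],[0,0,0],-1],[[0,0,0.0019],[0,0,0],-1]]'
python3 -m creep '[[[0,0,0],[0,0,0],-1],[[0,0,0],[0,0,0],1],[[0,0,0],[0,0,0],1],[[0,0,0],[0,0,0],1],[[0,0,0],[0,0,0],1],[[0,0,0],[0,0,0],1],[[0,0,0],[0,0,0],1],[[0,0,0],[0,0,0],1]]'
python3 -m creep '[[[0,0,0],[0,0,0],1],[[0,0,0],[0,0,0],1],[[0,0,0],[0,0,0],1],[[0,0,0],[0,0,0],1],[[0,0,0],[0,0,0],1],[[0,0,0],[0,0,0],1],[[0,0,-0.005],[0,0,0],1],[[0,0,-0.01],[0,0,0],1]]'
python3 -m creep '[[[0,0,-0.02],[0,0,0],1],[[0,0,-0.025],[0,0,0],1],[[0,0,-0.01],[0,0,0],1],[[0,0,-0.005],[0,0,0],1],[[0,0,0],[0,0,0],1]]'
python3 - <<'E'
from h import *;from station import bot
s=bot.camera("side");print(bot.get_obs()["tool_pos"])
cv2.imwrite("pics/h.png",cv2.resize(s["pixels"][60:240,240:480,::-1],None,fx=2.5,fy=2.5))
E
```

```text
time_s: 19.37
tool_pos: [376.2, -325.9, 116.7]
tcp_rot: [-2.223, -2.215, 0.002]
wrist_force: [0.0, 0.2, 0.9]
gripper_width: 1.001
time_s: 20.03
tool_pos: [373.9, -328.8, 42.0]
tcp_rot: [-2.219, -2.223, 0.0]
wrist_force: [0.5, 0.1, -0.3]
gripper_width: 0.998
time_s: 20.7
tool_pos: [373.6, -329.4, 43.0]
tcp_rot: [2.221, 2.222, 0.0]
wrist_force: [-0.2, -0.6, -1.0]
gripper_width: 0.511
time_s: 21.37
tool_pos: [372.9, -329.0, 57.6]
tcp_rot: [-2.219, -2.221, 0.001]
wrist_force: [0.3, -0.3, -0.3]
gripper_width: 0.139
time_s: 21.78
tool_pos: [374.3, -329.7, 118.9]
tcp_rot: [2.219, 2.221, 0.002]
wrist_force: [0.1, -0.4, 0.2]
gripper_width: 0.138
[ 373.8 -329.3  118. ]
```

View pics/h.png

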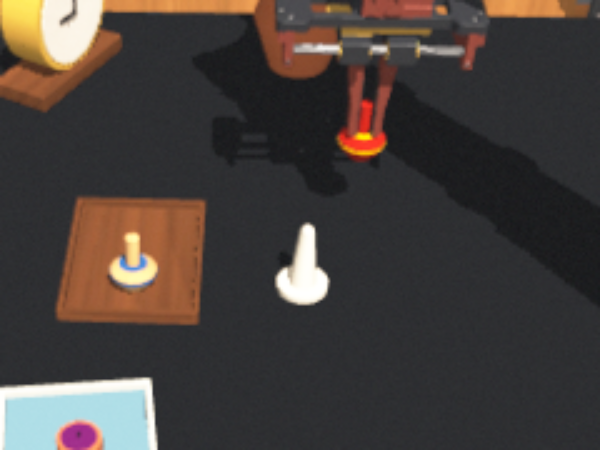

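Red top is held upright, so I'll carry it to (585,-288).

```bash
python3 -m creep '[[[0.002,0.01,0],[0,0,0],1],[[0.005,0.023,0],[0,0,0],1],[[0.006,0.031,0],[0,0,0],1],[[0.006,0.033,0],[0,0,0],1],[[0.006,0.033,0],[0,0,0],1],[[0.006,0.031,0],[0,0,0],1],[[0.005,0.027,0],[0,0,0],1],[[0.003,0.016,0],[0,0,0],1]]'
python3 -m creep '[[[0.002,0.006,0],[0,0,0],1],[[0.0005,0.002,0],[0,0,0],1],[[0,0,0.01],[0,0,0],1],[[0,0,0.02],[0,0,0],1],[[0,0,0.016],[0,0,0],1],[[0,0,0.011],[0,0,0],1],[[0,0,0.007],[0,0,0],1],[[0,0,0.003],[0,0,0],1]]'
python3 -m creep '[[[0,0,0.0015],[0,0,0],1],[[0,0,0.0008],[0,0,0],1],[[0,0,0.0004],[0,0,0],1],[[0,0,0.0003],[0,0,0],1],[[0,0,0.0001],[0,0,0],1],[[0,0,0],[0,0,0],1],[[0,0,0],[0,0,0],0.6],[[0,0,0],[0,0,0],0.4]]'
python3 -m creep '[[[0,0,0],[0,0,0],0.3],[[0,0,0],[0,0,0],0.2],[[0,0,0],[0,0,0],0.1],[[0,0,-0.003],[0,0,0],0.1],[[0,0,-0.012],[0,0,0],0.1],[[0,0,-0.025],[0,0,0],0.1],[[0,0,-0.02],[0,0,0],-0.5],[[0,0,-0.012],[0,0,0],-1]]'
python3 - <<'E'
from h import *;from station import bot
s=bot.camera("side");print(bot.get_obs()["tool_pos"])
# cone: base ellipse centre (side view) -> z=3.5 plane
w=lambda h,S,v:(S<60)&(v>140)
c,A=blob(s["pixels"],(345,145,376,184),w);x,y,ww,hh=cv2.boundingRect(c);print(x,y,ww,hh)
p=c[:,0];i=p[:,1]>y+hh-16;l,r=p[i][:,0].min(),p[i][:,0].max()
rows=[(k,p[p[:,1]==k][:,0].max()-p[p[:,1]==k][:,0].min()) for k in range(y,y+hh)];print(rows)
print("near edge",plane(s,(0.5*(l+r),y+hh),0),"tip",plane(s,(c[c[:,0,1]==y][:,0,0].mean(),y),71))
cv2.imwrite("pics/i.png",cv2.resize(s["pixels"][60:240,240:480,::-1],None,fx=2.5,fy=2.5))
E
```

```text
time_s: 22.5
tool_pos: [581.3, -287.4, 115.9]
tcp_rot: [-2.216, -2.225, -0.001]
wrist_force: [0.5, -0.7, -0.4]
gripper_width: 0.141
time_s: 23.17
tool_pos: [584.0, -288.0, 49.5]
tcp_rot: [-2.221, -2.219, 0.002]
wrist_force: [-0.0, -0.5, 0.5]
gripper_width: 0.143
time_s: 23.83
tool_pos: [585.7, -287.8, 47.9]
tcp_rot: [2.22, 2.222, 0.0]
wrist_force: [0.4, 0.9, 0.5]
gripper_width: 0.238
time_s: 24.5
tool_pos: [586.6, -288.6, 123.0]
tcp_rot: [2.219, 2.22, 0.002]
wrist_force: [0.3, -0.1, 0.9]
gripper_width: 0.563
[ 587.5 -289.1  124.6]
350 149 22 33
[(149, np.int64(1)), (150, np.int64(3)), (151, np.int64(5)), (152, np.int64(5)), (153, np.int64(5)), (154, np.int64(5)), (155, np.int64(6)), (156, np.int64(6)), (157, np.int64(6)), (158, np.int64(6)), (159, np.int64(6)), (160, np.int64(7)), (161, np.int64(7)), (162, np.int64(7)), (163, np.int64(7)), (164, np.int64(7)), (165, np.int64(8)), (166, np.int64(8)), (167, np.int64(14)), (168, np.int64(16)), (169, np.int64(18)), (170, np.int64(19)), (171, np.int64(20)), (172, np.int64(21)), (173, np.int64(20)), (174, np.int64(20)), (175, np.int64(19)), (176, np.int64(18)), (177, np.int64(18)), (178, np.int64(16)), (179, np.int64(14)), (180, np.int64(11)), (181, np.int64(5))]
near edge [ 427.3 -199.1    0. ] tip [ 427.  -230.8   71. ]
```

View pics/i.png

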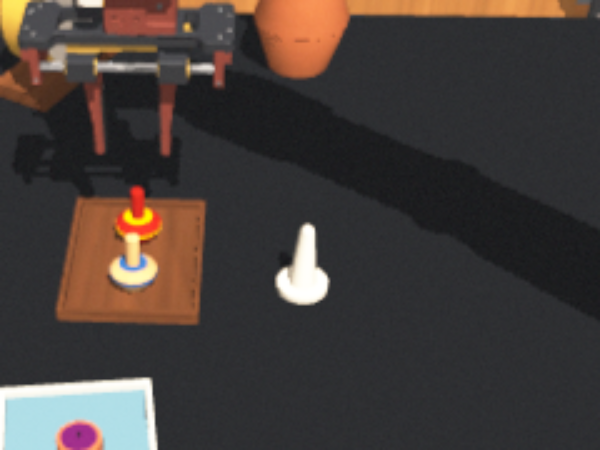

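Both tops stand upright in the wood tray. Last is the ring cone at about (425.5,-225).

```bash
python3 -m creep '[[[0.004,-0.01,0],[0,0,0],-1],[[0.010,-0.026,0],[0,0,0],-1],[[0.012,-0.031,0],[0,0,0],-1],[[0.012,-0.031,0],[0,0,0],-1],[[0.011,-0.028,0],[0,0,0],-1],[[0.008,-0.0195,0],[0,0,0],-1],[[0.004,-0.01,0],[0,0,0],-1],[[0.002,-0.004,0],[0,0,0],-1]]'
python3 -m creep '[[[0,0,0.01],[0,0,0],-1],[[0,0,0.023],[0,0,0],-1],[[0,0,0.023],[0,0,0],-1],[[0,0,0.016],[0,0,0],-1],[[0,0,0.010],[0,0,0],-1],[[0,0,0.005],[0,0,0],-1],[[0,0,0.0019],[0,0,0],-1],[[0,0,0],[0,0,0],-1]]'
python3 -m creep '[[[0,0,0],[0,0,0],-1],[[0,0,0],[0,0,0],1],[[0,0,0],[0,0,0],1],[[0,0,0],[0,0,0],1],[[0,0,0],[0,0,0],1],[[0,0,0],[0,0,0],1],[[0,0,0],[0,0,0],1],[[0,0,0],[0,0,0],1]]'
python3 -m creep '[[[0,0,0],[0,0,0],1],[[0,0,0],[0,0,0],1],[[0,0,0],[0,0,0],1],[[0,0,0],[0,0,0],1],[[0,0,0],[0,0,0],1],[[0,0,0],[0,0,0],1],[[0,0,-0.003],[0,0,0],1],[[0,0,-0.007],[0,0,0],1]]'
python3 -m creep '[[[0,0,-0.02],[0,0,0],1],[[0,0,-0.025],[0,0,0],1],[[0,0,-0.02],[0,0,0],1],[[0,0,-0.007],[0,0,0],1],[[0,0,-0.003],[0,0,0],1],[[0,0,0],[0,0,0],1]]'
python3 - <<'E'
from h import *;from station import bot
s=bot.camera("side");print(bot.get_obs()["tool_pos"])
cv2.imwrite("pics/j.png",cv2.resize(s["pixels"][70:250,240:480,::-1],None,fx=2.5,fy=2.5))
E
```

```text
time_s: 25.22
tool_pos: [424.6, -224.3, 119.7]
tcp_rot: [-2.22, -2.221, -0.0]
wrist_force: [-0.7, 0.5, 0.2]
gripper_width: 0.998
time_s: 25.88
tool_pos: [426.5, -225.3, 30.7]
tcp_rot: [2.221, 2.222, -0.0]
wrist_force: [1.1, -0.5, 0.6]
gripper_width: 0.999
time_s: 26.55
tool_pos: [426.0, -224.9, 30.9]
tcp_rot: [2.221, 2.222, 0.0]
wrist_force: [0.3, -0.0, -0.7]
gripper_width: 0.509
time_s: 27.22
tool_pos: [425.4, -224.7, 40.6]
tcp_rot: [-2.22, -2.221, 0.001]
wrist_force: [0.4, -0.1, -2.2]
gripper_width: 0.247
time_s: 27.72
tool_pos: [426.2, -224.8, 116.2]
tcp_rot: [2.22, 2.222, 0.001]
wrist_force: [0.4, 0.5, -0.9]
gripper_width: 0.246
[ 425.8 -224.6  115.5]
```

View pics/j.png

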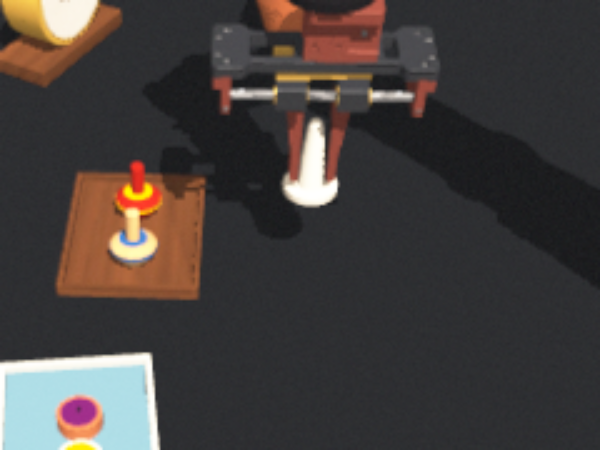

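Cone is held upright, so I'll carry it over the dish and check the centring before lowering.

```bash
python3 -m creep '[[[0.01,0.0035,0],[0,0,0],1],[[0.02,0.007,0],[0,0,0],1],[[0.03,0.0105,0],[0,0,0],1],[[0.035,0.012,0],[0,0,0],1],[[0.038,0.013,0],[0,0,0],1],[[0.038,0.013,0],[0,0,0],1],[[0.038,0.013,0],[0,0,0],1],[[0.038,0.013,0],[0,0,0],1]]'
python3 -m creep '[[[0.038,0.013,0],[0,0,0],1],[[0.038,0.013,0],[0,0,0],1],[[0.038,0.013,0],[0,0,0],1],[[0.035,0.012,0],[0,0,0],1],[[0.03,0.0105,0],[0,0,0],1],[[0.02,0.007,0],[0,0,0],1],[[0.011,0.004,0],[0,0,0],1],[[0.0055,0.002,0],[0,0,0],1]]'
python3 -m creep '[[[0,0,0.01],[0,0,0],1],[[0,0,0.02],[0,0,0],1],[[0,0,0.016],[0,0,0],1],[[0,0,0.01],[0,0,0],1],[[0,0,0.006],[0,0,0],1],[[0,0,0.003],[0,0,0],1],[[0,0,0],[0,0,0],1],[[0,0,0],[0,0,0],1]]'
python3 - <<'E'
from h import *;from station import bot
s=bot.camera("side");print(bot.get_obs()["tool_pos"])
cv2.imwrite("pics/k.png",cv2.resize(s["pixels"][270:420,190:390,::-1],None,fx=3,fy=3))
w=lambda h,S,v:(S<70)&(v>140)
c,A=blob(s["pixels"],(225,310,325,395),w);x,y,ww,hh=cv2.boundingRect(c);print(A,x,y,ww,hh)
z=115.96-65-30.96
near=plane(s,(x+ww/2,y+hh),z);print("cone centre",near-[0,24,0],"L",plane(s,(x,y+hh-8),z),"R",plane(s,(x+ww,y+hh-8),z))
E
```

```text
time_s: 28.43
tool_pos: [510.3, 25.0, 114.7]
tcp_rot: [-2.219, -2.222, 0.003]
wrist_force: [1.4, 0.1, -0.7]
gripper_width: 0.247
time_s: 29.1
tool_pos: [584.4, 240.1, 114.3]
tcp_rot: [-2.217, -2.225, 0.003]
wrist_force: [-0.4, -0.6, -0.2]
gripper_width: 0.249
time_s: 29.77
tool_pos: [585.6, 237.4, 51.4]
tcp_rot: [2.221, 2.221, 0.001]
wrist_force: [0.8, -0.7, -1.6]
gripper_width: 0.254
[585.8 237.7  51.6]
546.5 258 324 31 38
cone centre [583.  237.5  20. ] L [609.9 248.5  20. ] R [559.  246.6  20. ]
```

View pics/k.png

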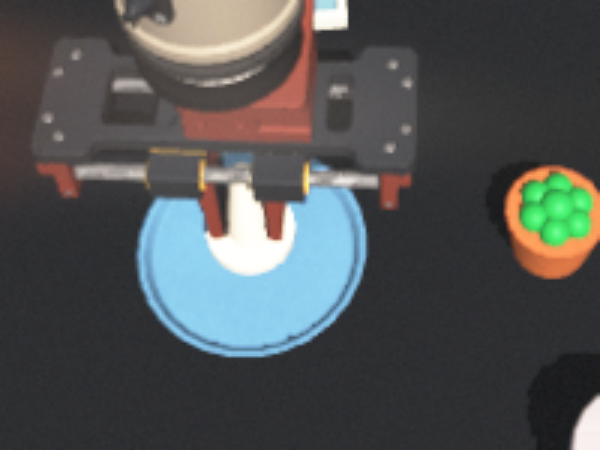

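The cone is centred over the dish to within about 2 mm and clear of the pot. Now I'll lower it.

```bash
python3 -m creep '[[[0,0,0.004],[0,0,0],1],[[0,0,0.004],[0,0,0],1],[[0,0,0.003],[0,0,0],1],[[0,0,0.0015],[0,0,0],1],[[0,0,0.001],[0,0,0],1],[[0,0,0.0006],[0,0,0],1],[[0,0,0.0003],[0,0,0],1],[[0,0,0],[0,0,0],1]]'
python3 -m creep '[[[0,0,0.0003],[0,0,0],1],[[0,0,0.0002],[0,0,0],1],[[0,0,0.0002],[0,0,0],1],[[0,0,0],[0,0,0],1],[[0,0,0],[0,0,0],1]]'
python3 - <<'E'
from h import *;from station import bot
s=bot.camera("side")
cv2.imwrite("pics/l.png",cv2.resize(s["pixels"][290:400,210:350,::-1],None,fx=4,fy=4))
E
```

```text
time_s: 30.48
tool_pos: [585.2, 237.7, 36.5]
tcp_rot: [2.221, 2.222, 0.0]
wrist_force: [-0.2, -0.0, -0.3]
gripper_width: 0.248
time_s: 30.9
tool_pos: [585.2, 237.7, 35.8]
tcp_rot: [2.221, 2.222, 0.0]
wrist_force: [-0.3, -0.2, -1.0]
gripper_width: 0.252
```

View pics/l.png

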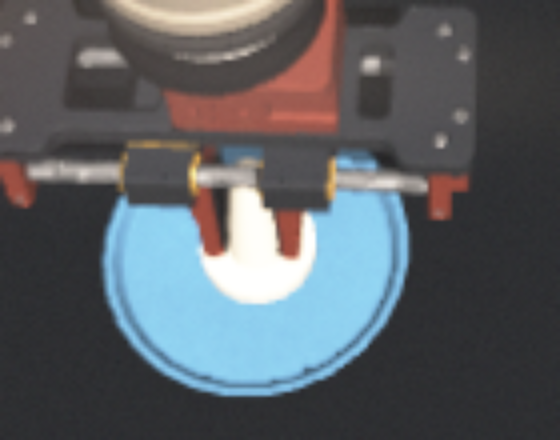

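The cone sits in the middle of the dish. Contact isn't clear from the force, so I'll probe down a little more.

```bash
python3 -m creep '[[[0,0,0.0003],[0,0,0],1],[[0,0,0],[0,0,0],1]]'; python3 -m creep '[[[0,0,0.0003],[0,0,0],1],[[0,0,0],[0,0,0],1]]'; python3 -m creep '[[[0,0,0.0003],[0,0,0],1],[[0,0,0],[0,0,0],1]]'
```

```text
time_s: 31.12
tool_pos: [585.3, 237.8, 35.8]
tcp_rot: [-2.221, -2.222, -0.0]
wrist_force: [-2.3, -0.4, 3.7]
gripper_width: 0.245
time_s: 31.28
tool_pos: [585.3, 237.8, 35.8]
tcp_rot: [-2.221, -2.222, -0.0]
wrist_force: [-3.1, -1.2, 5.9]
gripper_width: 0.248
time_s: 31.45
tool_pos: [585.3, 237.8, 35.7]
tcp_rot: [-2.22, -2.222, -0.0]
wrist_force: [-3.1, -0.2, 8.5]
gripper_width: 0.248
```

Contact at the expected height (8 N upward). I'll back off 0.6 mm to unload, open slowly and retreat.

```bash
python3 -m creep '[[[0,0,-0.0003],[0,0,0],1],[[0,0,-0.0003],[0,0,0],1],[[0,0,0],[0,0,0],0.45],[[0,0,0],[0,0,0],0.35],[[0,0,0],[0,0,0],0.2],[[0,0,0],[0,0,0],0.1],[[0,0,0],[0,0,0],0],[[0,0,0],[0,0,0],0]]'
python3 -m creep '[[[0,0,0],[0,0,0],0],[[0,0,-0.003],[0,0,0],0],[[0,0,-0.012],[0,0,0],0],[[0,0,-0.03],[0,0,0],0],[[0,0,-0.04],[0,0,0],0],[[0,0,-0.04],[0,0,0],0],[[0,0,-0.03],[0,0,0],0],[[0,-0.01,-0.01],[0,0,0],0]]'
python3 -m creep '[[[0,-0.025,0],[0,0,0],0],[[0,-0.03,0],[0,0,0],0],[[0.01,-0.03,0],[0,0,0],0],[[0.03,-0.02,0],[0,0,0],0],[[0.035,0,0],[0,0,0],0],[[0.04,0,0],[0,0,0],0],[[0.04,0,0],[0,0,0],0],[[0.04,0,0],[0,0,0],0]]'
python3 -m creep '[[[0.04,0,0],[0,0,0],0],[[0.04,0,0],[0,0,0],0],[[0.04,0,0],[0,0,0],0],[[0.03,0,0],[0,0,0],0],[[0.02,0,0],[0,0,0],0],[[0.01,0,0],[0,0,0],0],[[0,0,0],[0,0,0],0],[[0,0,0],[0,0,0],0]]'
python3 - <<'E'
from h import *;from station import bot
for n in("top","side"): cv2.imwrite(f"pics/{n}9.png",bot.camera(n)["pixels"][:,:,::-1])
E
```

```text
time_s: 32.12
tool_pos: [585.2, 237.7, 35.3]
tcp_rot: [-2.221, -2.222, 0.0]
wrist_force: [1.0, -0.2, -0.2]
gripper_width: 0.497
time_s: 32.78
tool_pos: [579.1, 237.9, 207.2]
tcp_rot: [2.22, 2.218, 0.015]
wrist_force: [1.1, 0.0, 0.4]
gripper_width: 0.499
time_s: 33.45
tool_pos: [469.8, 434.4, 202.0]
tcp_rot: [-2.221, -2.222, -0.002]
wrist_force: [1.1, 0.5, -0.2]
gripper_width: 0.501
time_s: 34.12
tool_pos: [470.4, 611.5, 200.8]
tcp_rot: [2.221, 2.221, -0.0]
wrist_force: [0.7, -0.6, 0.2]
gripper_width: 0.5
```

View pics/top9.png

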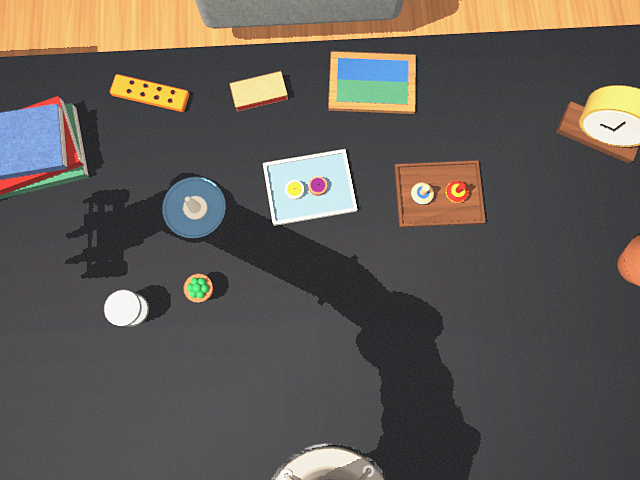

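View pics/side9.png

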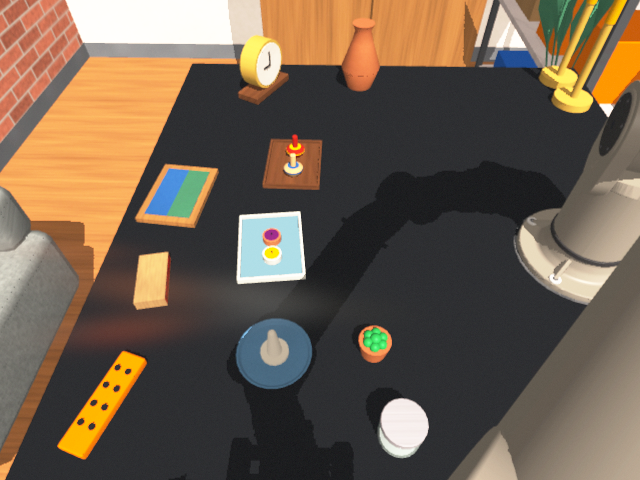

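All the pieces stand in place, upright. The jar at (125,308) and the pot at (198,288) have not moved, and the arm is clear.

```bash
python3 -c "
from station import bot
print(bot.sign_off())"
```

```text
the job is handed in; nothing more can be done
None
```

I placed all five pieces in the order asked and handed the job in after about 34 s of robot time. No verdict was reported.

- **Tealights:** Both stand side by side in the mirrored tray. I gripped the silver one about 7.5 mm off the pad centre and allowed for that when placing it. It measured (610, 34) mm in the tray afterwards.
- **Spinning tops:** Both stand upright in the dark wooden tray, at about (585, -220) and (585, -288) mm.
- **Ring cone:** It stands in the middle of the blue dish, centred to about 2 mm. The top and side views disagreed by about 2 mm on where the dish centre is. The cone pressed the floor with about 8 N before I unloaded and released it.

The last top and side pictures show every piece upright inside its rim, the jar and succulent where they were, and the arm well clear. No check failed. For the tealights and tops I judged the set-down from the commanded height, not from a clear force reading.

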